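Click the plaster tile mould into the press jig and clamp it

TASK

Push the plaster tile mould along the jig's board, between the rails and past the two sprung balls, until it clicks fully home against the end stop; plaster chips, so feel for the stop and do not ram it. Then turn the clamp knob clockwise until its pad bears firmly on the mould. Leave the jars and other pottery around it where they stand.

Things in the scene. Friction and masses are not known exactly. Their poses are not given: they have to be found in the camera images.
- mould: Loose white plaster tile mould, flat block 110 long (x) x 100 wide (y) x 24 high, about 0.4 kg, terracotta lines on top. Origin: centre of underside; +x: leading end, corners bevelled 8 mm; -x: plain rear. Each long side has a notch 6 deep from x = -12 to +7 mm. Too wide to grip: push it. Starts on the jig's board before the rails, up to 25 mm off the centre line, 0.2 rad askew.
- jig: Tile press jig fixed to the table. +x is the way the mould goes in, z up; origin on the table. The mould slides on its plywood board, 8 mm thick, x -240 to +115, y +-115 mm. Home, the mould's origin is at y = 0 and x = 0 to +32 mm, depending on where the detent block was set: not reported, so feel or look for it. Its rear end then lies at x = -55 to -23, open to fingers up to 100 mm over all.
- mouth (a point): On the board where the straight part of the rails begins, on the jig's centre line; axes as the jig's. Polished, slippery aluminium rails 20 high above the board, inner faces at y = +-51.5 mm, run from here 80 mm on (+x). Before it they flare outward at 0.4 rad as a lead-in, over x = 0 to -57 mm, to about y = +-75 mm.
- ball_a (a joint): Sprung steel ball of the detent block on the jig's +y side: 0 = out, positive = pushed back (m). The rigid block carries both balls, in dark housings (y 65 to 98, tops 38 mm above the table), and 55 mm beyond them (+x) the solid end stop bar, 26 high. It is fixed for the run, balls at jig x = 0 to +32 mm. Ball radius 10, centre 20 mm above the table, poking 3 mm out of the rail.
- ball_b (a joint): The same on the -y side. Both balls are out before the mould arrives. Pushing the bevelled corners past them takes about 9 N; then they ride on its sides, pushed back 1.5 to 3 mm (drag 4 to 7 N), and over its last 7 mm of travel click out into its notches (under 1.2 mm when home): the push falls to about 0, then its leading end meets the solid stop. Over 30 N would chip it.
- bridge (a point): Top centre of the grey bridge that crosses over the seat, 62 mm above the table; 26 (x) x 230 (y), its underside 50 mm above the table, on a post at each end. It carries the clamp.
- clamp_knob (a joint): Clamp knob angle in rad, 0 (fully loose) to 1.5 (end of its turn), growing clockwise seen from above. It starts between 0 and 0.3 and stays where it is left (friction about 0.1 N m). The pad comes down 6 mm per rad; over a mould that is home it touches at about 1.0 rad and then presses on a stiff spring, firm (over 4 N) from about 1.25 rad, 12 N at 1.5.
- knob_grip (a point): Centre of the grip of the black clamp knob, on its vertical axis, 98 above the table. The grip is an upright bar 62 long (this point's y) x 14 thick (this point's x) x 26 high, its top 8 above this point (106 above the table) and its foot 18 below it; pinch it across x from above.
- clamp_pad: Black rubber clamp pad, a disc of diameter 22 and 8 high under the bridge at jig x = 46, y = 0; origin at the centre of its underside. It hangs 36 to 38 above the table before clamping, the mould's top being at 32.
- jar_a: Glaze jar, diameter 54, 62 high, standing beside the jig on the side away from the robot; leave alone. Origin: centre of its underside.
- jar_b: Glaze jar like jar_a, also on the far side of the jig, near the bridge; leave alone.
- jar_c: Glaze jar like jar_a with a white cap, on the robot's side of the jig; leave alone.
- mug: Terracotta mug, 80 across, 85 high, with a handle, standing to the robot's right; leave alone.
- bowl: White bowl, 150 across, 60 high, to the robot's right; leave alone.

How it is judged:
By the outcome, as a careful person would: the job done as asked, in the order asked, and still so for the second after the job is handed in, with the robot touching nothing.
It also fails if it takes over 72 s, if anything falls off the work surface, if the arm or the gripper's body presses on something with over 40 N, if the wrist force passes 120 N, or if a joint passes its speed limit or range.

ROBOT

A 6-joint arm with a two-finger parallel gripper is mounted at the origin on the work surface. World frame = base frame: x ahead of the robot, y to its left, z up, the work surface at z = 0. Lengths are in mm, angles in rad, forces in N, time in s.
With the tool pointing down it reaches from about 350 to 775 mm from the base axis. Payload 7.3 kg.
Tool frame: the origin (TCP) lies at the very end of the fingers, on their centre line; the grasp point (between the pads) lies 19 mm behind it; z points along the fingers, y is the line along which they close (so a half turn about z gives the same grasp; the last joint's range is limited). The gripper opens to 92 mm and grips with 3 to 60 N. Pads are 19 mm wide; open, the fingers measure 130 mm over their backs; the gripper's body (75 mm by 190 mm) begins 47 mm behind the grasp point.
Start: joints at [1.203, 0.342, 1.524, -0, 1.275, -0.146], TCP at [115.476, 512.162, 226.741] pointing down, gripper open.
Joint ranges: [-2.53, 2.53], [-0.77, 2.02], [0.04, 2.7], [-1, 4.14], [0.28, 2.66], [-3.11, 3.11]. Speed limits (rad/s): [2.57, 2.57, 3.14, 3.14, 3.14, 3.14].

INTERFACE

Orientations are given as [roll, pitch, yaw] about the fixed x, y, z axes, in that order (R = Rz(yaw) Ry(pitch) Rx(roll)).
In Python, from plant import get_obs, vision, workorder gives the robot as it stands.
- The arm moves only by the shell command python3 -m pendant 'ROWS' [OPENING]. ROWS is a JSON object of lists of equal length, an entry for each row: "dp": the shift along the tool's x, y, z in m, a list of three; "rotation": the turn, a rotation vector about the tool's x, y, z in rad, a list of three. A call has 1 to 8 rows; each row is the pose to reach, as a shift and turn from the pose commanded when the call began, along the tool's axes at that moment; what a row does not reach only later rows make up. A row lasts 1/8 s, in which the tool goes at most 62.5 mm and 10.7 degrees, less where a joint would pass 70% of its speed; a pose out of reach is approached as far as the arm can. A call with a gripper value outside its range is refused whole. OPENING is the finger opening in m, from 0 to 0.0918, set as the call begins (- or left out, the last holds). The fingers move at their own pace and stop on an object; the grip force is fixed at half the most. Time passes only in rows, so rows that repeat a pose let the fingers close. It gives the time, the measured TCP pose, the force, the opening and the grip force at its end, in the units of the state.
- get_obs(): the state, without advancing time (a new reading comes with each control period).
- vision.capture(name): name is "side" or "top"; returns a dict with "pixels" (420x560x3 uint8, red, green, blue), "vfov" (degrees; the focal length in pixels is half the picture's height over the tangent of half this angle, whatever the lens; pixels are square), "cx", "cy" (the principal point, pixels), "pose" (4x4, takes a point from camera to world coordinates). Camera axes: x right, y up, looking along -z (the intrinsics and any distortion apply to the point x, -y, -z); pixel columns grow to the right and rows downward; lengths in mm; the calibration is good to about 2 mm. A picture is of the moment at which its call begins. There is no depth.
- workorder.close_job(): hands the job in; it is judged then, once.
The state is a dict: "time": time; "joint_positions": joint angles; "dq": joint speeds; "tau": joint torques, N m; "tool_pos": TCP position; "tcp_rot": TCP orientation; "contact_force": force on the tool from outside, world axes, zero at the start; "moment": the same for the moment, N m; "grip_width": finger opening in mm; "finger_force": force on a finger pad.
Only numpy, scipy, OpenCV 4.12 (cv2) and the standard library are available. Lean on these libraries where they do the work, as an engineer would, in place of code of your own. Each camera call takes 0.05 s, during which the arm holds its last target. There are 200 camera calls.

## Working session

There is one attempt and no reset: what is moved stays moved. The work goes in short steps, Python scripts to look and compute and a shell command to move; the robot and the scene stay as the last step left them, time stands still between calls to the robot, and variables do not carry over. Pictures are saved under pics/ and viewed, at most 10 in all, crops included, and the job is handed in when it is done.

```bash
ls; mkdir -p pics
python3 - <<'E'
from plant import get_obs, vision
import cv2,numpy as np
o=get_obs();print({k:np.round(v,3).tolist() for k,v in o.items()})
for n in("top","side"):
    c=vision.capture(n);cv2.imwrite(f'pics/{n}0.png',c['pixels'][:,:,::-1]);print(n,{k:(np.round(v,4).tolist()) for k,v in c.items() if k!='pixels'})
E
```

```text
pics
{'time': 0.0, 'joint_positions': [1.203, 0.343, 1.525, -0.0, 1.275, -0.146], 'dq': [0.0, 0.0, 0.001, 0.0, 0.0, -0.002], 'tau': [0.003, -43.123, -24.422, 0.072, 0.056, -0.0], 'tool_pos': [115.34, 511.771, 226.051], 'tcp_rot': [-3.14, -0.0, 2.92], 'contact_force': [0.915, 0.261, -0.285], 'moment': [-0.018, 0.033, -0.038], 'finger_force': 0.0, 'grip_width': 91.822}
top {'vfov': 55.6179, 'cx': 278.5391, 'cy': 210.4261, 'pose': [[0.0109, 0.996, -0.0889, 512.9402], [-0.9999, 0.0103, -0.0076, -110.5806], [-0.0066, 0.0889, 0.996, 996.8507], [0.0, 0.0, 0.0, 1.0]]}
side {'vfov': 53.3358, 'cx': 284.9145, 'cy': 210.8987, 'pose': [[-0.9807, 0.1256, -0.1498, 443.9944], [-0.1951, -0.677, 0.7096, 522.9846], [-0.0123, 0.7252, 0.6885, 707.1863], [0.0, 0.0, 0.0, 1.0]]}
```

View pics/top0.png

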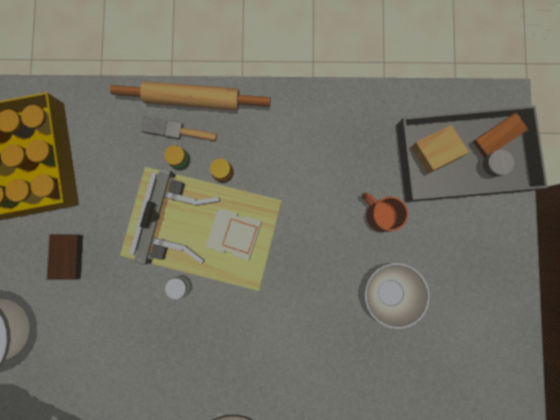

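View pics/side0.png

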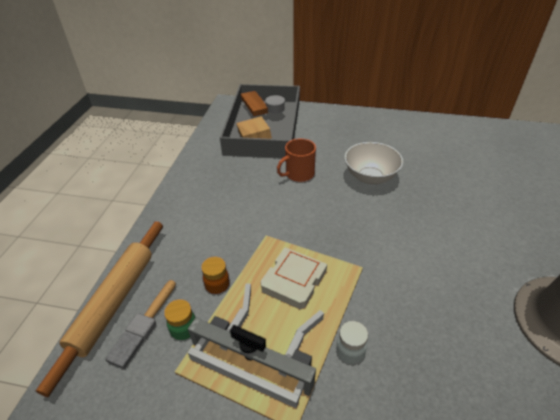

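The top view shows the board with corners about (148,168), (281,200), (260,290) and (122,257). The mould is near (237,235), the knob near (149,215), and the jig's +x points to image left (world +y). The side view shows the mould near (294,275), the knob near (248,338) and the bridge in front. Next I'll zoom in.

```bash
cat > h.py <<'E'
import numpy as np,cv2
from plant import get_obs, vision
def ray(c,u,v):
    f=210/np.tan(np.radians(c['vfov'])/2);P=np.array(c['pose'])
    d=P[:3,:3]@np.array([(u-c['cx'])/f,-(v-c['cy'])/f,-1]);return P[:3,3],d/np.linalg.norm(d)
def onz(c,u,v,z):
    o,d=ray(c,u,v);return o+d*(z-o[2])/d[2]
def tri(c1,p1,c2,p2):
    o1,d1=ray(c1,*p1);o2,d2=ray(c2,*p2)
    s=np.linalg.lstsq(np.c_[d1,-d2],o2-o1,rcond=None)[0]
    a,b=o1+s[0]*d1,o2+s[1]*d2;return (a+b)/2,np.linalg.norm(a-b)
def proj(c,p):
    f=210/np.tan(np.radians(c['vfov'])/2);P=np.array(c['pose'])
    q=P[:3,:3].T@(np.asarray(p,float)-P[:3,3]);return np.array([c['cx']+f*q[0]/-q[2],c['cy']-f*q[1]/-q[2]])
E
python3 - <<'E'
from h import *
t=vision.capture('top');s=vision.capture('side')
a=cv2.resize(t['pixels'][155:305,110:300],None,fx=4,fy=4,interpolation=cv2.INTER_CUBIC)
b=cv2.resize(s['pixels'][230:415,170:375],None,fx=3.2,fy=3.2,interpolation=cv2.INTER_CUBIC)
cv2.imwrite('pics/tc.png',a[:,:,::-1]);cv2.imwrite('pics/sc.png',b[:,:,::-1])
E
```

```text
(no output)
```

View pics/tc.png

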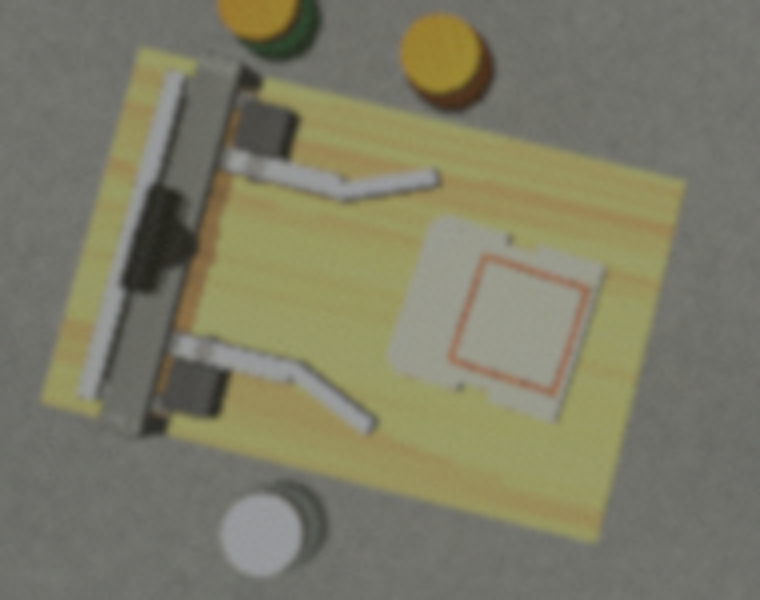

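View pics/sc.png

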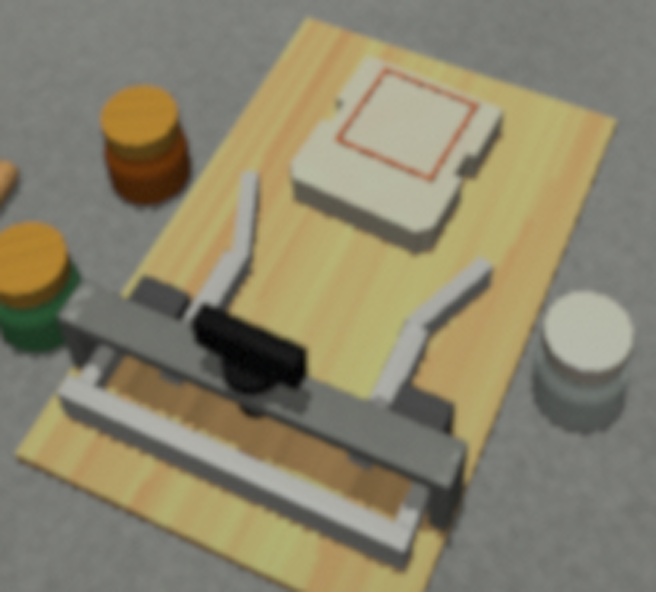

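The crops show the following, in crop pixels:
- **Board corners:** (138,47), (686,180), (600,543) and (40,403).
- **Mould rear corners:** (605,265) and (557,422).
- **Knob bar:** about (152,238), running along jig y.
- **Ball housings:** at (266,130) and (193,388).

Now I'll measure with masks.

```bash
cat > meas.py <<'E'
from h import *
def big(m,k=3):
    m=cv2.morphologyEx(m,cv2.MORPH_OPEN,np.ones((2,2),np.uint8))
    cs,_=cv2.findContours(m,cv2.RETR_EXTERNAL,cv2.CHAIN_APPROX_NONE);return max(cs,key=cv2.contourArea)
def quad(c): return cv2.boxPoints(cv2.minAreaRect(c))
def roi(m,x0,x1,y0,y1):
    o=np.zeros_like(m);o[y0:y1,x0:x1]=m[y0:y1,x0:x1];return o
def poly4(c): # homography-friendly quad of hull
    h=cv2.convexHull(c);
    return cv2.approxPolyN(h,4).reshape(-1,2).astype(float)
if __name__=='__main__':
    t=vision.capture('top');s=vision.capture('side')
    for n,c,r,rk in(('top',t,(115,290,160,295),(130,170,195,235)),('side',s,(175,370,232,418),(222,275,318,360))):
        hsv=cv2.cvtColor(c['pixels'],cv2.COLOR_RGB2HSV)
        H,S,V=cv2.split(hsv)
        y=roi(((H>10)&(H<40)&(S>85)&(V>60)).astype(np.uint8)*255,*r)
        q=poly4(big(cv2.morphologyEx(y,cv2.MORPH_CLOSE,np.ones((15,15),np.uint8))))
        print(n,'board px',q.round(1).tolist());print(np.array([onz(c,*p,8) for p in q]).round(1).tolist())
        rm=(205,270,200,265) if n=='top' else (255,335,240,312)
        w=roi(((S<80)&(V>135)).astype(np.uint8)*255,*rm)
        w=cv2.morphologyEx(w,cv2.MORPH_CLOSE,np.ones((7,7),np.uint8))
        k=big(w);q=poly4(k);print('mould',q.tolist(),cv2.contourArea(k));P=np.array([onz(c,*p,32) for p in q]);print(P.round(1).tolist())
        kk=big(roi((V<45).astype(np.uint8)*255,*rk));print('knob',cv2.minAreaRect(kk),quad(kk).round(1).tolist())
E
python3 meas.py
python3 - <<'E'
from h import *
t=vision.capture('top')
# rough px->crop hand points
for n,p,z in(('hsgA',(266,128),38),('hsgB',(193,388),38),('bendA',(347,192),28),('bendB',(295,368),28),('knob',(152,238),106),('bowl',(1150,560),60)):
    print(n,onz(t,110+p[0]/4,155+p[1]/4,z).round(1))
print(t['pixels'][235,237],t['pixels'][215,148],t['pixels'][190,250])
E
```

```text
top board px [[281.0, 203.0], [259.0, 291.0], [148.0, 262.0], [175.0, 121.0]]
[[619.9, -109.0, 8.0], [402.5, -57.4, 8.0], [469.9, 218.0, 8.0], [827.3, 163.3, 8.0]]
mould [[264.0, 221.0], [250.0, 263.0], [205.0, 248.0], [218.0, 207.0]] 1923.5
[[572.9, -68.2, 32.0], [471.3, -36.0, 32.0], [506.1, 73.4, 32.0], [605.9, 44.4, 32.0]]
knob ((151.1999969482422, 216.39999389648438), (5.6921000480651855, 23.400856018066406), 18.434947967529297) [[144.8000030517578, 226.60000610351562], [152.1999969482422, 204.39999389648438], [157.60000610351562, 206.1999969482422], [150.1999969482422, 228.39999389648438]]
side board px [[363.0, 268.0], [296.0, 440.0], [176.0, 374.0], [213.0, 219.0]]
[[399.3, -55.7, 8.0], [479.4, 301.6, 8.0], [701.3, 237.9, 8.0], [759.5, -138.8, 8.0]]
mould [[333.0, 257.0], [304.0, 305.0], [259.0, 286.0], [286.0, 241.0]] 2394.5
[[464.4, -53.6, 32.0], [504.8, 74.4, 32.0], [599.2, 47.6, 32.0], [570.0, -79.9, 32.0]]
knob ((246.79998779296875, 342.9000549316406), (38.013153076171875, 20.57182502746582), 26.56505012512207) [[225.1999969482422, 343.6000061035156], [234.39999389648438, 325.20001220703125], [268.3999938964844, 342.20001220703125], [259.20001220703125, 360.6000061035156]]
hsgA [653.2 145.8  38. ]
hsgB [495.3 184.3  38. ]
bendA [615.6  97.4  28. ]
bendB [507.9 125.9  28. ]
knob [580.2 189.7 106. ]
bowl [ 402.9 -380.9   60. ]
[151 154 141] [41 39 36] [111 111 103]
```

Run:
```python
from h import *
t=vision.capture('top');s=vision.capture('side')
T=lambda x,y:(110+x/4-.4,155+y/4-.4); S=lambda x,y:(170+x/3.2-.3,230+y/3.2-.3)
B=np.array([onz(t,*T(*p),8) for p in((138,47),(686,180),(600,543),(40,403))])[:,:2]
print('board',B.round(1).tolist(),[np.linalg.norm(B[i]-B[i-1]).round(1) for i in range(4)])
print('side',[onz(s,*S(*p),8).round(1).tolist() for p in((307,17),(614,120),(17,457))])
m=np.array([[-240,115],[115,115]])
J=np.array([[115,115],[-240,115],[-240,-115],[115,-115]])  # far side: y sign below
# jig +x ~ world +y => jig +y ~ world -x
J=np.array([[115,-115],[-240,-115],[-240,115],[115,115]])
jc,bc=J-J.mean(0),B-B.mean(0)
th=np.arctan2((jc[:,0]*bc[:,1]-jc[:,1]*bc[:,0]).sum(),(jc*bc).sum());R=np.array([[np.cos(th),-np.sin(th)],[np.sin(th),np.cos(th)]])
o=B.mean(0)-R@J.mean(0);print('jig',o.round(1),th.round(4),'resid',(J@R.T+o-B).round(1).tolist())
tj=lambda p:(R.T@(np.asarray(p)[:2]-o)).round(1)
print('knob ends tri')
for a,b in(((163,190),(208,317)),((140,290),(302,365)),((427,172),(252,176)),((440,216),(373,62)),):pass
for n,a,b in(('knobFar',(165,188),(203,315)),('knobNear',(137,290),(304,366)),('bridgefar',(240,65),(95,290)),('mouldrearfar',(605,264),(368,58)),('mouldrearnear',(557,421),(500,116))):
    p,e=tri(t,T(*a),s,S(*b));print(n,p.round(1),e.round(1),tj(p))
for n,a,z in(('hsgA',(266,128),38),('hsgB',(193,388),38),('bendA',(347,192),28),('bendB',(295,368),28),('knob',(151,238),106),('mrf',(605,264),32),('mrn',(557,421),32),('mff',(438,215),32),('mfn',(388,368),32)):
    p=onz(t,*T(*a),z);print(n,p.round(1),tj(p))
np.savez('jig.npz',o=o,R=R)
```

```text
board [[709.4, 237.5], [628.4, -109.2], [404.1, -58.8], [485.5, 289.1]] [np.float64(229.8), np.float64(356.0), np.float64(229.9), np.float64(357.3)]
side [[624.0, -110.9, 8.0], [402.4, -57.3, 8.0], [704.0, 235.7, 8.0]]
jig [570.9 150.5] 1.3429 resid [[-0.4, -0.9], [0.4, -0.1], [0.6, 1.5], [-0.6, -0.6]]
knob ends tri
knobFar [607.4 185.6 100.8] 5.2 [ 42.4 -27.6]
knobNear [550.4 200.9  96.2] 3.6 [44.5 31.4]
bridgefar [684.7 157.4  56.7] 9.3 [  32.4 -109.3]
mouldrearfar [571.5 -60.8  30.9] 4.7 [-205.8  -48.3]
mouldrearnear [477.4 -32.6  25. ] 2.4 [-199.6   49.8]
hsgA [654.2 146.8  38. ] [ 15.1 -81.9]
hsgB [496.3 185.3  38. ] [17.  80.6]
bendA [616.6  98.4  28. ] [-40.5 -56.2]
bendB [508.9 126.9  28. ] [-37.1  55.1]
knob [581.1 191.2 106. ] [41.9 -0.7]
mrf [573.8 -60.6  32. ] [-205.   -50.5]
mrn [478.8 -33.1  32. ] [-199.7   48.3]
mff [602.6  41.6  32. ] [-98.9 -55.4]
mfn [509.5  69.6  32. ] [-92.7  41.6]
```

```bash
cat > go.py <<'E'
# usage: go.py jx jy z yaw_rel_jig : dp (m, tool axes), turn about tool z from here
import sys
from h import *
from scipy.spatial.transform import Rotation as Ro
j=np.load('jig.npz');o,R=j['o'],j['R'];jy=np.arctan2(R[1,0],R[0,0])
s=get_obs();p=s['tool_pos'];T=Ro.from_euler('xyz',s['tcp_rot'])
pj=R.T@(p[:2]-o);print('t',round(s['time'],2),'jig pos',pj.round(1),round(p[2],1),'yaw-jig',round(s['tcp_rot'][2]-jy,4),'q',np.round(s['joint_positions'],2).tolist(),'F jig',(R.T@s['contact_force'][:2]).round(2),s['contact_force'][2].round(2),'mz',s['moment'][2].round(3),'w',s['grip_width'].round(1))
if len(sys.argv)>3:
    a=[float(x) for x in sys.argv[1:]];w=np.r_[o+R@a[:2],a[2]]
    print('world',w.round(1),'dp m',(T.inv().apply(w-p)/1000).round(4).tolist())
    if len(a)>3:
        G=Ro.from_euler('xyz',[np.pi,0,jy+a[3]]);print('rotvec',(T.inv()*G).as_rotvec().round(4).tolist())
E
python3 go.py -242 -1 120 0; python3 go.py -60 100 226
```

```text
Traceback (most recent call last):
  File "go.py", line 7, in <module>
    pj=R.T@(p[:2]-o);print('t',round(s['time'],2),'jig pos',pj.round(1),round(p[2],1),'yaw-jig',round(s['tcp_rot'][2]-jy,4),'q',np.round(s['joint_positions'],2).tolist(),'F jig',(R.T@s['contact_force'][:2]).round(2),s['contact_force'][2].round(2),'mz',s['moment'][2].round(3),'w',s['grip_width'].round(1))
                                                                                                                                                                                                                                                                                        ^^^^^^^^^^^^^^^^^^^^^
AttributeError: 'float' object has no attribute 'round'
Traceback (most recent call last):
  File "go.py", line 7, in <module>
    pj=R.T@(p[:2]-o);print('t',round(s['time'],2),'jig pos',pj.round(1),round(p[2],1),'yaw-jig',round(s['tcp_rot'][2]-jy,4),'q',np.round(s['joint_positions'],2).tolist(),'F jig',(R.T@s['contact_force'][:2]).round(2),s['contact_force'][2].round(2),'mz',s['moment'][2].round(3),'w',s['grip_width'].round(1))
                                                                                                                                                                                                                                                                                        ^^^^^^^^^^^^^^^^^^^^^
AttributeError: 'float' object has no attribute 'round'
```

```bash
sed -i "s/s\['contact_force'\]\[2\].round(2)/round(s['contact_force'][2],2)/;s/s\['moment'\]\[2\].round(3)/round(s['moment'][2],3)/;s/s\['grip_width'\].round(1)/round(s['grip_width'],1)/;s/p=s\['tool_pos'\]/p=np.array(s['tool_pos'])/" go.py
python3 go.py -242 -1 120 0; python3 go.py 20 180 226
```

```text
t 0.45 jig pos [249.3 525.4] 226.7 yaw-jig 1.5769 q [1.2, 0.34, 1.52, -0.0, 1.28, -0.15] F jig [-0.31 -0.22] 0.0 mz -0.013 w 92.0
world [517.2 -85.4 120. ] dp m [-0.5234, -0.4945, 0.1067]
rotvec [-0.0, 0.0001, 1.5769]
t 0.45 jig pos [249.3 525.4] 226.7 yaw-jig 1.5769 q [1.2, 0.34, 1.52, -0.0, 1.28, -0.15] F jig [-0.31 -0.22] 0.0 mz -0.013 w 92.0
world [400.1 210.7 226. ] dp m [-0.344, -0.2314, 0.0007]
```

```bash
python3 -m pendant '{"dp":[[-0.049,-0.033,0],[-0.098,-0.066,0],[-0.147,-0.099,0],[-0.196,-0.132,0],[-0.245,-0.165,0],[-0.294,-0.198,0],[-0.344,-0.231,0],[-0.375,-0.277,0]],"rotation":[[0,0,0.18],[0,0,0.36],[0,0,0.54],[0,0,0.72],[0,0,0.90],[0,0,1.08],[0,0,1.26],[0,0,1.42]]}' 0.05; python3 go.py -242 -1 120 0
```

```text
time: 1.45
tool_pos: [422.2, 157.8, 226.8]
tcp_rot: [3.14, -0.0, 1.494]
contact_force: [0.1, 0.3, 0.2]
grip_width: 49.9
finger_force: 0.0
t 1.45 jig pos [-26.5 146.6] 226.8 yaw-jig 0.151 q [0.19, 0.21, 1.72, 0.0, 1.22, 0.26] F jig [0.35 0.03] 0.19 mz -0.002 w 49.9
world [517.2 -85.4 120. ] dp m [-0.2353, 0.1133, 0.1068]
rotvec [0.0011, -0.0005, 0.151]
```

```bash
python3 -m pendant '{"dp":[[-0.046,0.022,0.0],[-0.092,0.044,0.0],[-0.138,0.066,0.01],[-0.184,0.088,0.04],[-0.220,0.106,0.075],[-0.2353,0.1133,0.1068],[-0.2353,0.1133,0.1068]],"rotation":[[0,0,0.05],[0,0,0.10],[0,0,0.151],[0,0,0.151],[0,0,0.151],[0,0,0.151],[0,0,0.151]]}'; python3 go.py -242 -1 15 0
```

```text
time: 2.33
tool_pos: [515.4, -83.8, 117.8]
tcp_rot: [-3.136, -0.001, 1.347]
contact_force: [0.0, 0.6, 0.6]
grip_width: 50.3
finger_force: 0.0
t 2.33 jig pos [-240.9    1.2] 117.8 yaw-jig 0.0039 q [-0.31, 0.45, 1.68, 0.0, 1.01, -0.08] F jig [0.6 0.1] 0.62 mz -0.069 w 50.3
world [517.2 -85.4  15. ] dp m [-0.0012, 0.0027, 0.1028]
rotvec [-0.0051, -0.0005, 0.0039]
```

```bash
python3 -m pendant '{"dp":[[0,0.001,0.04],[0,0.002,0.08],[0,0.002,0.1],[0,0.002,0.103],[0,0.002,0.103]],"rotation":[[0,0,0.004],[0,0,0.004],[0,0,0.004],[0,0,0.004],[0,0,0.004]]}'; python3 go.py -203 -1 15 0
python3 - <<'E'
from h import *
t=vision.capture('top');s=vision.capture('side')
a=cv2.resize(t['pixels'][155:305,110:300],None,fx=4,fy=4,interpolation=cv2.INTER_CUBIC)
cv2.imwrite('pics/t2.png',a[:,:,::-1])
E
```

```text
time: 2.95
tool_pos: [519.5, -83.4, 18.4]
tcp_rot: [3.139, 0.0, 1.346]
contact_force: [-0.6, -0.9, -0.4]
grip_width: 49.9
finger_force: 0.0
t 2.95 jig pos [-239.5   -2.8] 18.4 yaw-jig 0.0027 q [-0.3, 0.6, 1.76, 0.0, 0.77, -0.08] F jig [-1.    0.39] -0.35 mz -0.06 w 49.9
world [526.1 -47.4  15. ] dp m [0.0365, -0.0017, 0.0034]
rotvec [0.0022, 0.0, 0.0027]
```

View pics/t2.png

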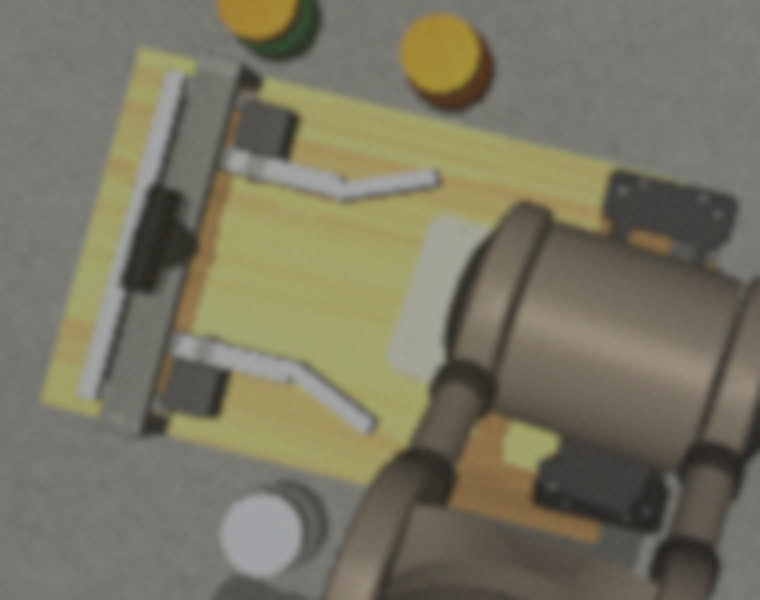

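The gripper is behind the mould, which hasn't moved (leading edge at crop x about 390–440). Now I'll approach and push.

```bash
python3 -m pendant '{"dp":[[0.012,0,0.002],[0.018,-0.001,0.003],[0.022,-0.001,0.003],[0.026,-0.001,0.003],[0.030,-0.001,0.003],[0.034,-0.001,0.003],[0.038,-0.001,0.003],[0.042,-0.001,0.003]],"rotation":[[0,0,0.003],[0,0,0.003],[0,0,0.003],[0,0,0.003],[0,0,0.003],[0,0,0.003],[0,0,0.003],[0,0,0.003]]}'; python3 go.py -150 0 15 0
```

```text
time: 4.05
tool_pos: [527.0, -42.4, 13.9]
tcp_rot: [-3.141, 0.0, 1.342]
contact_force: [-0.9, -1.6, 0.6]
grip_width: 49.6
finger_force: 1.2
t 4.05 jig pos [-197.9   -0.8] 13.9 yaw-jig -0.001 q [-0.23, 0.61, 1.76, -0.0, 0.77, 0.0] F jig [-1.73  0.51] 0.58 mz 0.093 w 49.6
world [537.1   4.4  15. ] dp m [0.0479, -0.0008, -0.0011]
rotvec [-0.0002, 0.0001, -0.001]
```

```bash
python3 -m pendant '{"dp":[[0.006,0,0],[0.012,0,0],[0.018,0,0],[0.024,0,0],[0.030,0,0],[0.036,0,0],[0.042,0,0],[0.048,0,0]],"rotation":[[0,0,0],[0,0,0],[0,0,0],[0,0,0],[0,0,0],[0,0,0],[0,0,0],[0,0,0]]}'; python3 go.py -100 0 15 0
```

```text
time: 5.05
tool_pos: [538.0, 4.6, 13.9]
tcp_rot: [-3.141, -0.0, 1.342]
contact_force: [-0.5, -2.1, -0.1]
grip_width: 49.9
finger_force: 1.3
t 5.05 jig pos [-149.6   -0.9] 13.9 yaw-jig -0.0011 q [-0.13, 0.63, 1.73, 0.0, 0.79, 0.09] F jig [-2.18 -0.04] -0.06 mz 0.051 w 49.9
world [548.4  53.1  15. ] dp m [0.0496, -0.0009, -0.0011]
rotvec [-0.0001, -0.0001, -0.0011]
```

```bash
python3 -m pendant '{"dp":[[0.004,0,0],[0.008,0,0],[0.012,0,0],[0.016,0,0],[0.020,0,0],[0.024,0,0],[0.028,0,0],[0.032,0,0]],"rotation":[[0,0,0],[0,0,0],[0,0,0],[0,0,0],[0,0,0],[0,0,0],[0,0,0],[0,0,0]]}'; python3 go.py
```

```text
time: 6.05
tool_pos: [545.3, 35.6, 13.9]
tcp_rot: [-3.142, -0.0, 1.342]
contact_force: [0.5, -1.9, -0.0]
grip_width: 49.7
finger_force: 1.3
t 6.05 jig pos [-117.7   -1. ] 13.9 yaw-jig -0.0011 q [-0.08, 0.64, 1.7, 0.0, 0.8, 0.15] F jig [-1.78 -0.95] -0.02 mz -0.007 w 49.7
```

Run:
```python
from h import *
s=vision.capture('side')
b=cv2.resize(s['pixels'][230:415,170:375],None,fx=3.2,fy=3.2,interpolation=cv2.INTER_CUBIC)
cv2.imwrite('pics/s3.png',b[:,:,::-1])
```

```text
(no output)
```

View pics/s3.png

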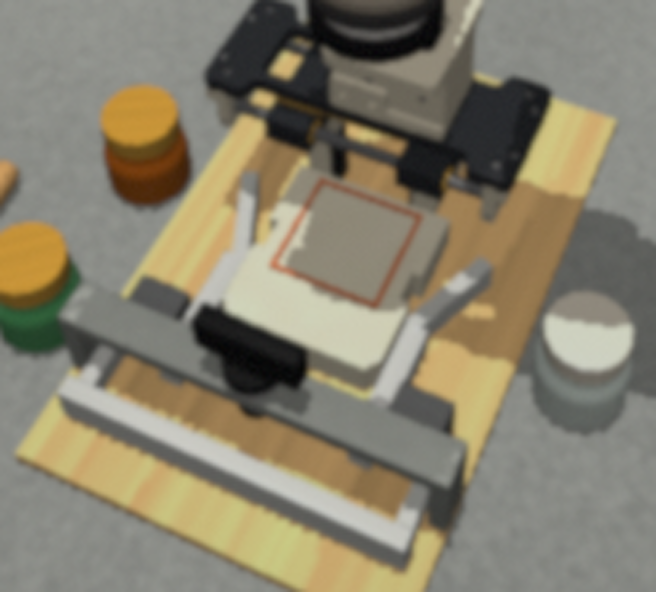

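The mould is square between the rails, its leading end at about crop (300,330), and both fingers are on its rear. I'll continue slowly.

```bash
python3 -m pendant '{"dp":[[0.002,0,0],[0.004,0,0],[0.006,0,0],[0.008,0,0],[0.010,0,0],[0.012,0,0],[0.014,0,0],[0.016,0,0]],"rotation":[[0,0,0],[0,0,0],[0,0,0],[0,0,0],[0,0,0],[0,0,0],[0,0,0],[0,0,0]]}'; python3 go.py
```

```text
time: 7.1
tool_pos: [548.9, 51.1, 13.9]
tcp_rot: [-3.142, -0.0, 1.342]
contact_force: [0.1, -2.1, -0.8]
grip_width: 50.0
finger_force: 1.3
t 7.1 jig pos [-101.9   -1. ] 13.9 yaw-jig -0.0012 q [-0.05, 0.64, 1.69, 0.0, 0.81, 0.18] F jig [-1.99 -0.61] -0.77 mz 0.045 w 50.0
```

```bash
python3 -m pendant '{"dp":[[0.002,0,0],[0.004,0,0],[0.006,0,0],[0.008,0,0],[0.010,0,0],[0.012,0,0],[0.014,0,0],[0.016,0,0]],"rotation":[[0,0,0],[0,0,0],[0,0,0],[0,0,0],[0,0,0],[0,0,0],[0,0,0],[0,0,0]]}'; python3 go.py
```

```text
time: 8.1
tool_pos: [552.3, 65.6, 13.9]
tcp_rot: [-3.141, 0.001, 1.342]
contact_force: [-1.4, -7.9, 1.4]
grip_width: 49.7
finger_force: 4.0
t 8.1 jig pos [-87.  -1.] 13.9 yaw-jig -0.001 q [-0.02, 0.65, 1.68, -0.0, 0.82, 0.21] F jig [-8.01 -0.44] 1.35 mz 0.012 w 49.7
```

```bash
python3 -m pendant '{"dp":[[0.002,0,0],[0.004,0,0],[0.006,0,0],[0.008,0,0],[0.010,0,0],[0.012,0,0],[0.014,0,0],[0.016,0,0]],"rotation":[[0,0,0],[0,0,0],[0,0,0],[0,0,0],[0,0,0],[0,0,0],[0,0,0],[0,0,0]]}'; python3 go.py
```

```text
time: 9.1
tool_pos: [555.9, 81.1, 13.9]
tcp_rot: [-3.141, 0.001, 1.342]
contact_force: [-2.0, -7.0, 0.9]
grip_width: 50.1
finger_force: 4.0
t 9.1 jig pos [-71.  -1.] 13.9 yaw-jig -0.001 q [0.01, 0.66, 1.66, -0.0, 0.83, 0.24] F jig [-7.29  0.34] 0.85 mz -0.033 w 50.1
```

```bash
python3 -m pendant '{"dp":[[0.002,0,0],[0.004,0,0],[0.006,0,0],[0.008,0,0],[0.010,0,0],[0.011,0,0],[0.012,0,0],[0.013,0,0]],"rotation":[[0,0,0],[0,0,0],[0,0,0],[0,0,0],[0,0,0],[0,0,0],[0,0,0],[0,0,0]]}'; python3 go.py
```

```text
time: 10.1
tool_pos: [558.8, 93.8, 13.9]
tcp_rot: [-3.141, 0.001, 1.342]
contact_force: [-1.4, -7.7, 1.1]
grip_width: 50.0
finger_force: 3.9
t 10.1 jig pos [-58.  -1.] 13.9 yaw-jig -0.001 q [0.03, 0.66, 1.64, -0.0, 0.83, 0.26] F jig [-7.82 -0.38] 1.14 mz -0.014 w 50.0
```

```bash
python3 -m pendant '{"dp":[[0.001,0,0],[0.002,0,0],[0.003,0,0],[0.004,0,0],[0.005,0,0],[0.006,0,0]],"rotation":[[0,0,0],[0,0,0],[0,0,0],[0,0,0],[0,0,0],[0,0,0]]}'; python3 go.py
```

```text
time: 10.85
tool_pos: [560.5, 100.8, 13.9]
tcp_rot: [3.141, -0.0, 1.342]
contact_force: [-0.7, -1.6, 0.1]
grip_width: 49.9
finger_force: 1.2
t 10.85 jig pos [-50.8  -1.1] 13.9 yaw-jig -0.001 q [0.04, 0.67, 1.64, 0.0, 0.84, 0.27] F jig [-1.69  0.36] 0.06 mz -0.032 w 49.9
```

The push force dropped, so the balls are clicking into the notches. Now I'll feel for the stop.

```bash
python3 -m pendant '{"dp":[[0.0005,0,0],[0.001,0,0],[0.0015,0,0],[0.002,0,0]],"rotation":[[0,0,0],[0,0,0],[0,0,0],[0,0,0]]}'; python3 go.py
```

```text
time: 11.35
tool_pos: [560.9, 102.5, 13.9]
tcp_rot: [-3.142, -0.0, 1.342]
contact_force: [-0.0, -2.1, -1.3]
grip_width: 49.7
finger_force: 1.3
t 11.35 jig pos [-49.  -1.] 13.9 yaw-jig -0.0012 q [0.05, 0.67, 1.63, 0.0, 0.84, 0.28] F jig [-2.09 -0.47] -1.26 mz 0.037 w 49.7
```

```bash
python3 -m pendant '{"dp":[[0.0005,0,0],[0.001,0,0],[0.0015,0,0],[0.002,0,0]],"rotation":[[0,0,0],[0,0,0],[0,0,0],[0,0,0]]}'; python3 go.py
```

```text
time: 11.85
tool_pos: [560.9, 103.2, 13.9]
tcp_rot: [-3.141, 0.002, 1.342]
contact_force: [-2.6, -10.4, 3.3]
grip_width: 50.0
finger_force: 5.5
t 11.85 jig pos [-48.4  -0.9] 13.9 yaw-jig -0.001 q [0.05, 0.67, 1.63, -0.0, 0.84, 0.28] F jig [-10.73   0.18] 3.26 mz -0.17 w 50.0
```

Stop felt at 10.7 N, with the tool stalled after 0.6 mm of the 2 mm commanded. I'll seat it slightly more, then back off and rise.

```bash
python3 -m pendant '{"dp":[[0.0005,0,0],[0.0005,0,0]],"rotation":[[0,0,0],[0,0,0]]}'; python3 go.py; python3 -m pendant '{"dp":[[-0.005,0,0],[-0.015,0,0],[-0.030,0,0],[-0.040,0,-0.05],[-0.050,0,-0.10],[-0.05,0,-0.15],[-0.05,0,-0.20],[-0.05,0,-0.22]],"rotation":[[0,0,0],[0,0,0],[0,0,0],[0,0,0],[0,0,0],[0,0,0],[0,0,0],[0,0,0]]}'; python3 go.py -160 60 220 1.3
```

```text
time: 12.1
tool_pos: [560.9, 103.2, 13.9]
tcp_rot: [-3.141, 0.003, 1.342]
contact_force: [-4.0, -11.5, 3.6]
grip_width: 50.0
finger_force: 5.9
t 12.1 jig pos [-48.4  -0.9] 13.9 yaw-jig -0.0012 q [0.05, 0.67, 1.63, -0.0, 0.84, 0.28] F jig [-12.11   1.26] 3.56 mz -0.094 w 50.0
time: 13.1
tool_pos: [551.0, 55.6, 237.3]
tcp_rot: [3.136, -0.001, 1.341]
contact_force: [0.7, 0.0, -1.2]
grip_width: 50.2
finger_force: 0.0
t 13.1 jig pos [-97.  -2.] 237.3 yaw-jig -0.0015 q [-0.04, 0.38, 1.43, 0.0, 1.32, 0.19] F jig [ 0.19 -0.68] -1.16 mz 0.004 w 50.2
world [476.4   8.2 220. ] dp m [-0.0631, -0.062, 0.0169]
rotvec [0.0053, 0.0023, -1.3015]
```

```bash
python3 -m pendant '{"dp":[[-0.02,-0.01,0],[-0.04,-0.02,0],[-0.06,-0.03,0],[-0.08,-0.04,0],[-0.1,-0.05,0],[-0.12,-0.06,0],[-0.13,-0.06,0]],"rotation":[[0,0,-0.18],[0,0,-0.36],[0,0,-0.54],[0,0,-0.72],[0,0,-0.90],[0,0,-1.08],[0,0,-1.26]]}'
python3 - <<'E'
from h import *
t=vision.capture('top');s=vision.capture('side')
np.savez('v2.npz',t=t['pixels'],s=s['pixels'])
a=cv2.resize(t['pixels'][165:265,120:220],None,fx=4,fy=5.5,interpolation=cv2.INTER_CUBIC)
a=cv2.resize(t['pixels'][165:265,120:213],None,fx=4.2,fy=4.2,interpolation=cv2.INTER_CUBIC)
b=cv2.resize(s['pixels'][285:385,205:298],None,fx=4.2,fy=4.2,interpolation=cv2.INTER_CUBIC)
cv2.imwrite('pics/k4.png',np.hstack([a,b])[:,:,::-1])
E
```

```text
time: 13.98
tool_pos: [461.0, -57.8, 233.9]
tcp_rot: [3.142, -0.0, 2.607]
contact_force: [0.9, 0.0, 0.2]
grip_width: 50.1
finger_force: 0.0
```

View pics/k4.png

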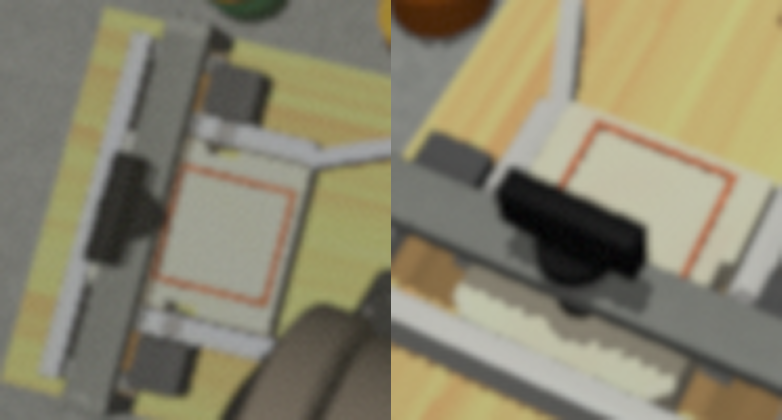

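The picture shows the mould home with its front under the bridge and the balls in its notches (about (215,148) and (170,305)). The knob's top face is centred near (119,208) on the left and (577,209) on the right.

```bash
python3 - <<'E'
from h import *
t=vision.capture('top');s=vision.capture('side');j=np.load('jig.npz');o,R=j['o'],j['R']
T=lambda x,y:(120+x/4.2-.4,165+y/4.2-.4); S=lambda x,y:(205+(x-391)/4.2-.4,285+y/4.2-.4)
for n,a,b in(('c',(119,208),(577,209)),('far',(138,156),(507,180)),('near',(98,260),(645,238))):
    p,e=tri(t,T(*a),s,S(*b));q=onz(t,*T(*a),106);q2=onz(s,*S(*b),106)
    print(n,p.round(1),round(e,1),'jig',(R.T@(p[:2]-o)).round(1),'top@106',(R.T@(q[:2]-o)).round(1),'side@106',(R.T@(q2[:2]-o)).round(1))
# side check of rear of mould & bridge
E
python3 go.py 45 0 200 1.45; python3 go.py 45 0 88 1.45
```

```text
c [579.2 191.3 100.3] 4.7 jig [41.6  1.2] top@106 [40.6 -0.9] side@106 [43.7  5.4]
far [608.7 183.1  98.1] 2.7 jig [ 40.2 -29.4] top@106 [ 38.1 -30.4] side@106 [ 43.6 -25.1]
near [550.5 200.3 103.9] 5.4 jig [43.8 31.2] top@106 [44.1 28.6] side@106 [44.  34.4]
t 14.18 jig pos [-226.7   59.2] 233.9 yaw-jig 1.2541 q [-0.29, 0.23, 1.67, 0.0, 1.25, -1.31] F jig [0.27 0.56] 0.37 mz -0.015 w 50.1
world [581.1 194.4 200. ] dp m [0.0283, 0.2766, 0.034]
rotvec [0.0004, 0.0, -0.1959]
t 14.18 jig pos [-226.7   59.2] 233.9 yaw-jig 1.2541 q [-0.29, 0.23, 1.67, 0.0, 1.25, -1.31] F jig [0.27 0.56] 0.37 mz -0.015 w 50.1
world [581.1 194.4  88. ] dp m [0.0283, 0.2765, 0.146]
rotvec [0.0004, 0.0, -0.1959]
```

```bash
python3 go.py 43.5 0.3 200 1.49; python3 -m pendant '{"dp":[[0.005,0.047,0],[0.010,0.094,0],[0.015,0.141,0],[0.020,0.188,0],[0.024,0.235,0.01],[0.028,0.265,0.03],[0.028,0.275,0.05],[0.028,0.275,0.06]],"rotation":[[0,0,-0.06],[0,0,-0.12],[0,0,-0.18],[0,0,-0.236],[0,0,-0.236],[0,0,-0.236],[0,0,-0.236],[0,0,-0.236]]}'; python3 go.py 43.5 0.3 82 1.49
```

```text
t 14.18 jig pos [-226.7   59.2] 233.9 yaw-jig 1.2541 q [-0.29, 0.23, 1.67, 0.0, 1.25, -1.31] F jig [0.27 0.56] 0.37 mz -0.015 w 50.1
world [580.5 193.  200. ] dp m [0.0281, 0.2751, 0.034]
rotvec [0.0004, 0.0, -0.2359]
time: 15.18
tool_pos: [578.7, 193.5, 172.0]
tcp_rot: [-3.14, -0.002, 2.837]
contact_force: [0.7, 0.0, -0.2]
grip_width: 50.1
finger_force: 0.0
t 15.18 jig pos [43.6  2.1] 172.0 yaw-jig 1.4944 q [0.2, 0.54, 1.35, -0.0, 1.25, -1.07] F jig [ 0.17 -0.64] -0.22 mz -0.012 w 50.1
world [580.5 193.   82. ] dp m [-0.0021, 0.0002, 0.09]
rotvec [-0.0015, -0.0023, 0.0044]
```

```bash
python3 -m pendant '{"dp":[[-0.001,0,0.02],[-0.002,0,0.04],[-0.002,0,0.045],[-0.002,0,0.045]],"rotation":[[0,0,0.004],[0,0,0.004],[0,0,0.004],[0,0,0.004]]}'; python3 go.py 43.5 0.3 82 1.49;python3 - <<'E'
from h import *
t=vision.capture('top');s=vision.capture('side')
b=cv2.resize(s['pixels'][255:395,170:330],None,fx=3.7,fy=3.7,interpolation=cv2.INTER_CUBIC)
cv2.imwrite('pics/k5.png',b[:,:,::-1])
E
```

```text
time: 15.68
tool_pos: [581.5, 192.2, 129.4]
tcp_rot: [3.141, 0.0, 2.832]
contact_force: [0.3, 0.6, 0.9]
grip_width: 50.0
finger_force: 0.0
t 15.68 jig pos [43.  -0.8] 129.4 yaw-jig 1.4895 q [0.19, 0.59, 1.4, -0.0, 1.15, -1.07] F jig [ 0.62 -0.17] 0.91 mz 0.005 w 50.0
world [580.5 193.   82. ] dp m [0.0012, 0.0004, 0.0474]
rotvec [0.0001, 0.0002, -0.0005]
```

View pics/k5.png

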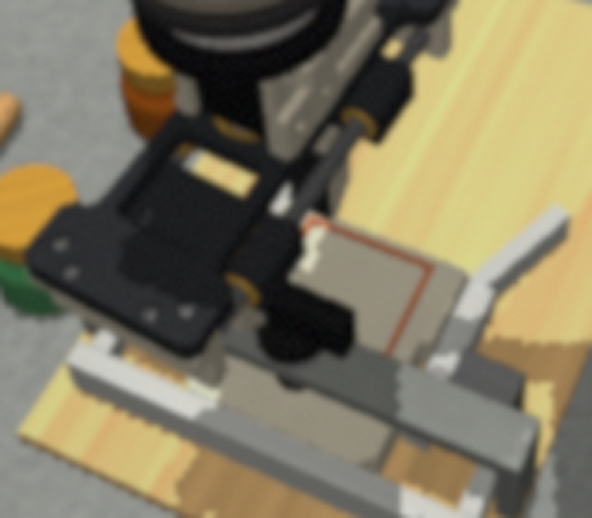

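The gripper straddles the knob, whose near end shows at about (325,320). Descend and pinch.

```bash
python3 -m pendant '{"dp":[[0.001,0,0.015],[0.001,0,0.03],[0.001,0,0.042],[0.001,0,0.046],[0.001,0,0.046]],"rotation":[[0,0,0],[0,0,0],[0,0,0],[0,0,0],[0,0,0]]}'; python3 go.py 43.5 0.3 82 1.49; python3 -m pendant '{"dp":[[0,0,0],[0,0,0],[0,0,0],[0,0,0],[0,0,0],[0,0,0]],"rotation":[[0,0,0],[0,0,0],[0,0,0],[0,0,0],[0,0,0],[0,0,0]]}' 0.008; python3 go.py
```

```text
time: 16.4
tool_pos: [580.4, 193.3, 82.5]
tcp_rot: [-3.141, -0.001, 2.834]
contact_force: [0.0, -0.2, 0.3]
grip_width: 50.2
finger_force: 0.0
t 16.4 jig pos [43.8  0.5] 82.5 yaw-jig 1.4909 q [0.2, 0.64, 1.45, 0.0, 1.05, -1.07] F jig [-0.22 -0.09] 0.33 mz 0.046 w 50.2
world [580.5 193.   82. ] dp m [-0.0002, -0.0003, 0.0005]
rotvec [-0.0002, -0.0005, 0.0009]
time: 17.15
tool_pos: [581.0, 194.2, 83.2]
tcp_rot: [3.14, 0.001, 2.834]
contact_force: [1.4, 4.4, -0.7]
grip_width: 13.7
finger_force: 29.8
t 17.15 jig pos [44.8  0.1] 83.2 yaw-jig 1.4911 q [0.2, 0.64, 1.45, 0.0, 1.05, -1.07] F jig [ 4.57 -0.41] -0.66 mz 0.058 w 13.7
```

Gripped, 13.7 mm wide. Now turn clockwise.

```bash
python3 -m pendant '{"dp":[[0,0.001,0],[0,0.001,0],[0,0.001,0],[0,0.001,0],[0,0.001,0],[0,0.001,0],[0,0.001,0],[0,0.001,0]],"rotation":[[0,0,0.1],[0,0,0.2],[0,0,0.3],[0,0,0.4],[0,0,0.5],[0,0,0.6],[0,0,0.7],[0,0,0.8]]}';python3 go.py
```

```text
time: 18.15
tool_pos: [580.4, 193.6, 83.2]
tcp_rot: [-3.14, 0.001, 2.031]
contact_force: [-2.3, -1.9, 2.0]
grip_width: 14.1
finger_force: 29.8
t 18.15 jig pos [44.1  0.5] 83.2 yaw-jig 0.6879 q [0.2, 0.64, 1.45, -0.0, 1.05, -0.26] F jig [-2.37  1.83] 2.02 mz 0.064 w 14.1
```

```bash
python3 -m pendant '{"dp":[[0,0,0],[0,0,0],[0,0,0],[0,0,0],[0,0,0]],"rotation":[[0,0,0.08],[0,0,0.16],[0,0,0.24],[0,0,0.30],[0,0,0.30]]}';python3 go.py
```

```text
time: 18.77
tool_pos: [580.1, 193.6, 83.1]
tcp_rot: [-3.14, 0.001, 1.734]
contact_force: [-4.5, -1.9, 5.5]
grip_width: 13.9
finger_force: 29.8
t 18.77 jig pos [44.   0.8] 83.1 yaw-jig 0.3914 q [0.2, 0.64, 1.45, -0.0, 1.05, 0.03] F jig [-2.86  3.99] 5.53 mz 0.081 w 13.9
```

```bash
python3 -m pendant '{"dp":[[0,0,0],[0,0,0],[0,0,0],[0,0,0]],"rotation":[[0,0,0.05],[0,0,0.1],[0,0,0.15],[0,0,0.15]]}';python3 go.py
```

```text
time: 19.27
tool_pos: [580.0, 193.5, 83.1]
tcp_rot: [-3.14, 0.001, 1.585]
contact_force: [-4.6, -2.6, 5.6]
grip_width: 14.2
finger_force: 29.8
t 19.27 jig pos [43.9  0.9] 83.1 yaw-jig 0.2419 q [0.2, 0.64, 1.45, -0.0, 1.05, 0.18] F jig [-3.53  3.9 ] 5.57 mz 0.012 w 14.2
```

```bash
python3 -m pendant '{"dp":[[0,0,0],[0,0,0],[0,0,0]],"rotation":[[0,0,0.05],[0,0,0.1],[0,0,0.1]]}';python3 go.py
```

```text
time: 19.65
tool_pos: [579.8, 193.6, 83.2]
tcp_rot: [-3.14, 0.001, 1.485]
contact_force: [-5.4, -3.6, 5.1]
grip_width: 13.7
finger_force: 29.8
t 19.65 jig pos [43.9  1. ] 83.2 yaw-jig 0.142 q [0.2, 0.64, 1.45, -0.0, 1.05, 0.28] F jig [-4.72  4.4 ] 5.08 mz 0.052 w 13.7
```

```bash
python3 -m pendant '{"dp":[[0,0,0],[0,0,0],[0,0,0]],"rotation":[[0,0,0.03],[0,0,0.06],[0,0,0.06]]}';python3 go.py;python3 -c "
from h import *
print(get_obs()['moment'],get_obs()['tau'])"
```

```text
time: 20.02
tool_pos: [579.8, 193.6, 83.1]
tcp_rot: [-3.14, 0.002, 1.425]
contact_force: [-5.3, -3.3, 5.6]
grip_width: 13.6
finger_force: 29.8
t 20.02 jig pos [43.9  1.1] 83.1 yaw-jig 0.0824 q [0.2, 0.64, 1.45, -0.0, 1.05, 0.34] F jig [-4.43  4.39] 5.55 mz 0.127 w 13.6
[-0.55717123  0.93038429  0.12654702] [  0.6620235  -51.8217802  -22.54646659   0.59884971  -1.61737908
   0.22913891]
```

```bash
python3 -m pendant '{"dp":[[0,0,0],[0,0,0],[0,0,0],[0,0,0]],"rotation":[[0,0,0],[0,0,0],[0,0,0],[0,0,0]]}' 0.05;python3 -m pendant '{"dp":[[0,0,-0.03],[0,0,-0.08],[0,0,-0.13],[-0.05,0,-0.15],[-0.11,0,-0.15],[-0.17,0.0,-0.15],[-0.23,0.0,-0.15],[-0.25,0.0,-0.15]],"rotation":[[0,0,0],[0,0,0],[0,0,0],[0,0,0],[0,0,0],[0,0,0],[0,0,0],[0,0,0]]}';python3 go.py
python3 - <<'E'
from h import *
t=vision.capture('top');s=vision.capture('side')
a=cv2.resize(t['pixels'][155:275,115:220],None,fx=3.7,fy=3.7,interpolation=cv2.INTER_CUBIC)
b=cv2.resize(s['pixels'][280:400,200:305],None,fx=3.7,fy=3.7,interpolation=cv2.INTER_CUBIC)
cv2.imwrite('pics/k6.png',np.hstack([a,b])[:,:,::-1])
E
```

```text
time: 20.52
tool_pos: [580.8, 194.3, 82.8]
tcp_rot: [-3.142, -0.0, 1.424]
contact_force: [0.3, -0.3, 0.4]
grip_width: 47.9
finger_force: 0.0
time: 21.52
tool_pos: [543.6, -56.0, 233.0]
tcp_rot: [3.141, 0.0, 1.42]
contact_force: [0.0, 0.4, -0.9]
grip_width: 49.7
finger_force: 0.0
t 21.52 jig pos [-207.4  -20. ] 233.0 yaw-jig 0.0776 q [-0.24, 0.38, 1.45, -0.0, 1.31, -0.09] F jig [0.38 0.06] -0.91 mz -0.04 w 49.7
```

View pics/k6.png

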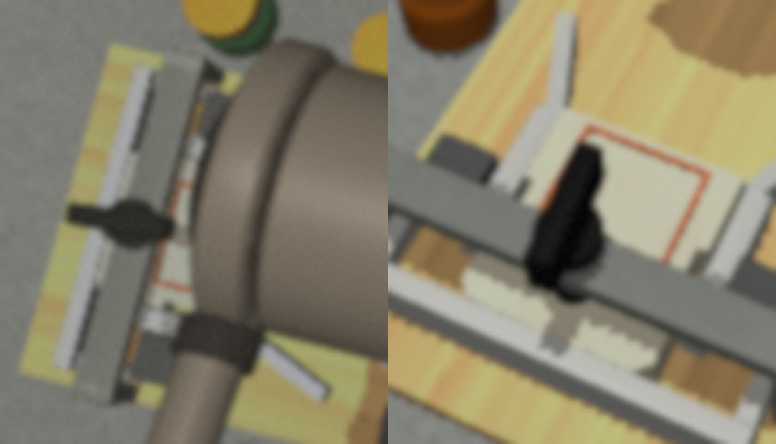

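The knob bar now lies across the bridge (left (68,212) to (170,228)). The mould is still home and the robot is clear.

```bash
python3 -c "
from plant import workorder
print(workorder.close_job())"
```

```text
the job is handed in; nothing more can be done
None
```

The mould is home against its end stop (felt at about 12 N), the clamp knob is turned clockwise to about 1.49 rad by the tool's angle, the jars and other pottery were left alone, and the job was handed in at about 21.6 s with no verdict returned.

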